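# Turn the desk carousel until the green bowl faces front

### The job

The round tray on the desk turns on its foot like a lazy Susan. With the fingertips, gently push the tray round by the black bumps on its rim until the green bowl stands at the front, squarely in line with the white pointer that sticks out from under the tray, and leave it there at rest. Do not touch or lift the bowl or the other things standing on the tray, and leave the notebooks and the pencil case where they are.

Things in the scene. Friction and masses are not known exactly. Their poses are not given: they have to be found in the camera images.
- stand: Fixed foot of the carousel: dark disc 150 mm across under the tray, with a white pointer strip 22 mm wide, 6 mm high, along the foot's own -x axis from the centre out to 210 mm (about 60 mm past the tray's bumps); this is the front. Origin on the desk, on the turning axis, z up. It never moves during a run.
- tray (a joint): Angle of the tray about its upright axis, rad, growing counter-clockwise seen from above. It turns freely either way; friction about 0.15 N m (1 to 2 N at the rim), so it stops within a few degrees once no longer pushed, and stays. At 0 one bump of the rim lies over the pointer; at value q the bumps lie at q + k*60 degrees counter-clockwise from the stand's -x axis.
- tray_axis (a point): Centre of the tray's top face, on the turning axis. Tray: pale wooden disc with cork top, radius 130 mm, from 14 to 34 mm above the desk. On its rim six black upright round bumps, 60 degrees apart, radius 16 mm, centres 135 mm from the axis (reaching out to 151 mm), from 12 to 38 mm above the desk.
- bowl_mid (a point): Empty green ceramic bowl, 90 mm across the rim and 45 mm high, loose on the tray with its centre some 55 to 85 mm from the axis; rides round with the tray. Point at its centre, half-way up. It is to end on the stand's -x side with its centre over the line of the pointer.
- jar_mid (a point): Small amber screw-top jar with an orange cap, 52 mm across, 58 mm high, loose on the tray. Point at its centre, half-way up.
- tape_mid (a point): Yellow roll of tape lying flat, 56 mm across, 24 mm high, loose on the tray. Point at its centre, half-way up.
- pencil_case_mid (a point): Translucent pencil case with clip-on lid, 214 x 84 x 38 mm (long side along its x), loose on the desk to the right. Point at its centre.
- notebook_low_mid (a point): Lower (blue) of two spiral notebooks stacked crosswise to the left, 150 x 210 x 14 mm, flat on the desk. Point at its centre.
- notebook_top_mid (a point): Upper (red) notebook, same size, lying crosswise on the lower one. Point at its centre.
Not all that is in view belongs to the job. Of the things shaped like the part that bears jar_mid, the amber glass one is meant.

How it is judged:
By the outcome, as a careful person would: the job done as asked, in the order asked, and still so for the second after the job is handed in, with the robot touching nothing.
It also fails if it takes over 64 s, if anything falls off the work surface, if the arm or the gripper's body presses on something with over 40 N, if the wrist force passes 120 N, or if a joint passes its speed limit or range.

### The arm

A 7-joint arm with a two-finger parallel gripper is mounted at the origin on the work surface. World frame = base frame: x ahead of the robot, y to its left, z up, the work surface at z = 0. Lengths are in m, angles in rad, forces in N, time in s.
With the tool pointing down it reaches from about 0.425 to 0.925 m from the base axis. Payload 6.8 kg.
Tool frame: the origin (TCP) lies midway between the tips of the shut fingers; the grasp point (between the pads) lies 19 mm behind it; z points along the fingers, y is the line along which they close (so a half turn about z gives the same grasp; the last joint's range is limited). The gripper opens to 85 mm and grips with 20 to 120 N. Pads are 22 mm wide; open, the fingers measure 114 mm over their backs; the gripper's body (76 mm by 85 mm) begins 54 mm behind the grasp point. The pads swing forward as they close: fully open they stand 13 mm farther back than shut.
Start: joints at [-1.332, 0.477, 0.022, 1.555, -0.011, 1.109, -0.083], TCP at [0.229, 0.635, 0.231] pointing down, gripper open.
Joint ranges: [-2.96, 2.96], [-0.34, 2.1], [-1.41, 1.46], [0.24, 2.44], [-1.37, 4.51], [0.17, 1.92], [-2.96, 2.96]. Speed limits (rad/s): [2.39, 2.39, 3.14, 3.14, 3.14, 3.14, 3.14].

### API

Orientations are given as a unit quaternion [w, x, y, z].
In Python, from station import bot, eyes, ticket gives the robot as it stands.
- The arm moves only by the shell command python3 -m crank 'ROWS' [FORCE]. ROWS is text: rows parted by semicolons, each of 7 numbers parted by spaces: the shift along the tool's x, y, z in units of 0.5 m (1.0 is 0.5 m), then the turn, a rotation vector about the tool's x, y, z in units of 180 degrees (1.0 is 180 degrees), then the closure, from 0 (fully open) to 1 (shut). A call has 1 to 20 rows; each row is the pose to reach, as a shift and turn from the pose commanded when the call began, along the tool's axes at that moment, turning the shorter way round; what a row does not reach only later rows make up. A row lasts 1/10 s, in which the tool goes at most 50 mm and 8.59 degrees, less where a joint would pass 70% of its speed; a pose out of reach is approached as far as the arm can. A call with a number of a shift or a turn outside -1 to 1 is refused whole. A call with a gripper value outside its range is refused whole. The fingers move at their own pace and stop on an object; FORCE is the grip in N (left out, the last holds). Time passes only in rows, so rows that repeat a pose let the fingers close. It gives the time, the measured TCP pose, the force, the opening and the grip force at its end, in the units of the state.
- bot.get_obs(): the state, without advancing time (a new reading comes with each control period).
- eyes.read_camera(name): name is "scene" or "top" or "wrist"; returns a dict with "image" (420x560x3 uint8, red, green, blue), "K" (3x3 intrinsics, pixels), "R" (3x3) and "t" (3): a world point X has camera coordinates R X + t. Camera axes: x right, y down, z forward; pixel columns grow to the right and rows downward; lengths in m; the calibration is good to about 2 mm. A picture is of the moment at which its call begins. There is no depth.
- ticket.hand_in(): hands the job in; it is judged then, once.
The state is a dict: "t": time; "q": joint angles; "joint_vel": joint speeds; "joint_torque": joint torques, N m; "eef_pos": TCP position; "tool_rot": TCP orientation; "contact_force": force on the tool from outside, world axes, zero at the start; "torque": the same for the moment, N m; "gripper_width": opening from 0.0 (shut) to 1.0 (fully open); "grasp_force": force on a finger pad.
Only numpy, scipy, OpenCV 4.12 (cv2) and the standard library are available. Lean on these libraries where they do the work, as an engineer would, in place of code of your own. Each camera call takes 0.05 s, during which the arm holds its last target. There are 200 camera calls.

## Working session

There is one attempt and no reset: what is moved stays moved. The work goes in short steps, Python scripts to look and compute and a shell command to move; the robot and the scene stay as the last step left them, time stands still between calls to the robot, and variables do not carry over. Pictures are saved under pics/ and viewed, at most 10 in all, crops included, and the job is handed in when it is done.

```bash
mkdir -p pics
python3 - <<'E'
from station import bot,eyes
import cv2,numpy as np
o=bot.get_obs();print(o['t'],o['eef_pos'],o['tool_rot'],o['gripper_width'])
for n in('top','scene'):
    c=eyes.read_camera(n);cv2.imwrite(f'pics/{n}1.png',c['image'][:,:,::-1]);np.savez(f'{n}.npz',**c)
    print(n,c['K'].round(1).tolist(),c['R'].round(3).tolist(),c['t'].round(3))
E
```

```text
0.0 [0.22919671 0.63425449 0.23030523] [-1.08180970e-04  1.72500024e-01  9.85009072e-01 -9.25987797e-04] 1.0023156107818803
top [[477.0, 0.0, 278.3], [0.0, 477.0, 208.8], [0.0, 0.0, 1.0]] [[-0.019, -1.0, -0.016], [-0.988, 0.021, -0.156], [0.156, 0.013, -0.988]] [0.041 0.608 1.382]
scene [[474.9, 0.0, 275.3], [0.0, 474.9, 206.1], [0.0, 0.0, 1.0]] [[-0.314, 0.949, -0.014], [0.575, 0.178, -0.799], [-0.756, -0.259, -0.601]] [ 0.171 -0.288  2.151]
```

View pics/top1.png

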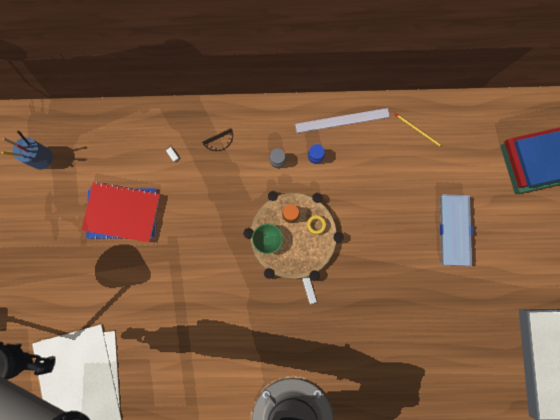

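View pics/scene1.png

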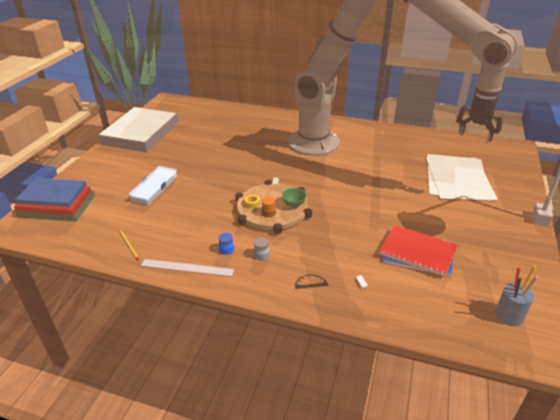

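The top view shows the tray at about (295,236), the green bowl at (267,239), the orange-capped jar at (291,212) and the tape at (317,225). The pointer tip is at (310,290), and the bumps are at (272,196), (318,198), (339,238), (315,276), (269,273) and (248,233). Things that could be mistaken for the jar are the grey one at (278,158) and the blue one at (317,154). Both stand off the tray, so the orange/amber one on the tray is meant. The bowl is the only green thing.

```bash
cat > h.py <<'E'
import numpy as np,cv2
from scipy.optimize import least_squares
def ray(c,px,z):
    K,R,t=c['K'],c['R'],c['t'];o=-R.T@t;d=R.T@np.linalg.solve(K,[px[0],px[1],1.]);return (o+d*(z-o[2])/d[2])
def proj(c,X):
    p=c['K']@(c['R']@np.array(X)+c['t']);return p[:2]/p[2]
def blobs(m,amin=5):
    n,l,s,ce=cv2.connectedComponentsWithStats(m.astype('uint8'));return [(s[i,4],ce[i],s[i,:4]) for i in range(1,n) if s[i,4]>=amin]
def measure(c,roi=(235,185,355,310)):
    im=c['image'];hsv=cv2.cvtColor(im,cv2.COLOR_RGB2HSV);H,S,V=[hsv[...,i].astype(int) for i in range(3)]
    R=np.zeros(H.shape,bool);x0,y0,x1,y1=roi;R[y0:y1,x0:x1]=1
    out={}
    g=R&(H>45)&(H<90)&(S>80)&(V>25);out['bowl']=sorted(blobs(g),key=lambda b:-b[0])[:1]
    out['bumps']=blobs(R&(V<45)&~g,20)
    out['ptr']=sorted(blobs(R&(S<60)&(V>140)),key=lambda b:-b[0])[:1]
    out['ptrmask']=R&(S<60)&(V>140)
    return out
E
python3 - <<'E'
from h import *
c=dict(np.load('top.npz'));m=measure(c)
for k in('bowl','bumps','ptr'):
    for a,p,s in m[k]: print(k,a,p.round(1),s,ray(c,p,{'bowl':.04,'bumps':.03,'ptr':.006}[k])[:2].round(4))
P=np.array([ray(c,p,.03)[:2] for a,p,s in m['bumps']])
f=least_squares(lambda v:np.hypot(*(P-v[:2]).T)-.135,[.6,0],loss='soft_l1',f_scale=.003);C=f.x[:2];print('C',C,f.fun)
d=P-C;print('bump ang',np.degrees(np.arctan2(d[:,1],d[:,0])).round(1))
ys,xs=np.nonzero(m['ptrmask']);Q=np.array([ray(c,p,.006)[:2] for p in zip(xs,ys)])
print('ptr far',np.hypot(*(Q-C).T).max(), 'mean ang',np.degrees(np.arctan2(*(Q.mean(0)-C)[::-1])))
x,y,w,h=235,185,120,125
im=c['image'][y:y+h,x:x+w,::-1];cv2.imwrite('pics/crop1.png',cv2.resize(im,None,fx=4.5,fy=4.5,interpolation=2))
E
```

```text
bowl 708 [267.  238.3] [252 224  31  30] [0.5213 0.0641]
ptr 200 [308.9 290.4] [302 278  15  26] [ 0.3652 -0.058 ]Traceback (most recent call last):
  File "<stdin>", line 6, in <module>
    return func(*args, **kwargs)
    vector_fun = VectorFunction(
        fun_wrapped,
    ...<6 lines>...
        workers=workers
    )
    self._update_fun()
    ~~~~~~~~~~~~~~~~^^
    self.f = self.fun_wrapped(xp_copy(self.x))
             ~~~~~~~~~~~~~~~~^^^^^^^^^^^^^^^^^
    return np.atleast_1d(self.fun(x))
                         ~~~~~~~~^^^
    return self.f(x, *self.args, **self.kwargs)
           ~~~~~~^^^^^^^^^^^^^^^^^^^^^^^^^^^^^^
  File "<stdin>", line 6, in <lambda>
ValueError: operands could not be broadcast together with shapes (0,) (2,)
```

```bash
sed -i 's/(V<45)&~g,20/(V<56)\&(S<150)\&~g,12/' h.py
cat > m.py <<'E'
from h import *
def run(c,show=True):
    m=measure(c)
    for k in('bowl','bumps','ptr'):
        for a,p,s in m[k]: print(k,a,p.round(1),s,ray(c,p,{'bowl':.04,'bumps':.03,'ptr':.006}[k])[:2].round(4))
    P=np.array([ray(c,p,.03)[:2] for a,p,s in m['bumps']])
    f=least_squares(lambda v:np.hypot(*(P-v[:2]).T)-.135,[.53,0],loss='soft_l1',f_scale=.003);C=f.x[:2];print('C',C,f.fun)
    d=P-C;print('bump ang',np.degrees(np.arctan2(d[:,1],d[:,0])).round(1))
    ys,xs=np.nonzero(m['ptrmask']);Q=np.array([ray(c,p,.006)[:2] for p in zip(xs,ys)])
    print('ptr far',np.hypot(*(Q-C).T).max(), 'mean ang',np.degrees(np.arctan2(*(Q.mean(0)-C)[::-1])))
E
python3 - <<'E'
from m import *
c=dict(np.load('top.npz'))
hs=cv2.cvtColor(c['image'],cv2.COLOR_RGB2HSV)
for x,y in((272,196),(318,198),(339,238),(315,276),(269,273),(248,233)): print(hs[y,x],end=' ')
x,y,w,h=235,185,120,125
im=c['image'][y:y+h,x:x+w,::-1];cv2.imwrite('pics/crop1.png',cv2.resize(im,None,fx=4.5,fy=4.5,interpolation=2))
run(c)
E
```

```text
[ 3 47 49] [ 9 54 47] [ 3 48 48] [ 7 50 46] [ 8 44 46] [ 4 43 47] bowl 708 [267.  238.3] [252 224  31  30] [0.5213 0.0641]
bumps 57 [272.6 195.5] [269 192   9   8] [0.6527 0.0455]
bumps 63 [317.4 197.5] [313 194  10   8] [ 0.6435 -0.0908]
bumps 62 [247.9 232.8] [244 229   9   9] [0.5399 0.1219]
bumps 69 [338.3 236.9] [334 232   9  11] [ 0.522  -0.1496]
bumps 70 [269.1 273.2] [265 269   9   9] [0.4182 0.06  ]
bumps 74 [314.5 275.4] [310 271  10   9] [ 0.4091 -0.0748]
ptr 200 [308.9 290.4] [302 278  15  26] [ 0.3652 -0.058 ]
C [ 0.53110713 -0.01426266] [0.00046468 0.00092717 0.00147919 0.00064823 0.00020087 0.00123065]
bump ang [  26.2  -34.3   86.3  -93.8  146.7 -153.6]
ptr far 0.21066868911301478 mean ang -165.23943547398216
```

View pics/crop1.png

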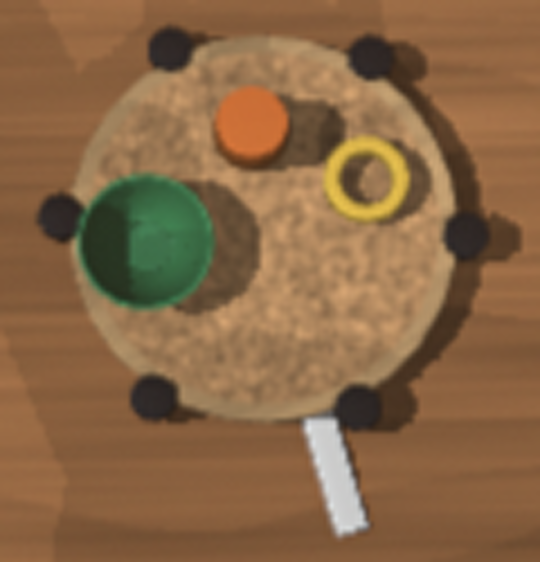

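The crop confirms the targets: bowl at the left of the tray, orange-capped jar at the upper middle, tape at the upper right, and the pointer at the lower right. The fit is good: bumps at 135 mm ±1.5, pointer tip at 210 mm. The bowl sits at 97° and the pointer at 194.8°, so the tray needs about +97.7°. I'll push the bump at -94°, which is farthest from the bowl, counter-clockwise from outside the rim.

```bash
cat > plan.py <<'E'
import numpy as np
from scipy.spatial.transform import Rotation as Ro
C=np.array([.5311,-.0143])
def row(o,X,psi,clos=1):
    w,x,y,z=o['tool_rot'];R=Ro.from_quat([x,y,z,w])
    T=Ro.from_matrix(np.array([[np.cos(psi),np.sin(psi),0],[np.sin(psi),-np.cos(psi),0],[0,0,-1]]))
    s=R.inv().apply(np.array(X)-o['eef_pos'])/.5; r=(R.inv()*T).as_rotvec()/np.pi
    print(*[f'{v:.4f}' for v in [*s,*r]],clos,end=';\n')
def ring(o,phi,r=.146,z=.02,**k):
    p=np.radians(phi);row(o,[*(C+r*np.array([np.cos(p),np.sin(p)])),z],p+np.pi,**k)
E
python3 - <<'E'
from plan import *
from station import bot
o=bot.get_obs()
row(o,[.5,.35,.25],np.radians(115)); ring(o,-118,z=.2)
E
```

```text
-0.7025 -0.3508 -0.0385 -0.0005 0.0003 0.2507 1;
-0.9673 -1.3038 0.0631 -0.0004 0.0005 0.5452 1;
```

```bash
python3 -m crank '-0.70 -0.35 -0.04 0 0 0.25 1;-0.70 -0.35 -0.04 0 0 0.25 1;-0.70 -0.35 -0.04 0 0 0.25 1;-0.70 -0.35 -0.04 0 0 0.25 1;-0.70 -0.35 -0.04 0 0 0.25 1;-0.70 -0.35 -0.04 0 0 0.25 1;-0.70 -0.35 -0.04 0 0 0.25 1;-0.70 -0.35 -0.04 0 0 0.25 1;-0.70 -0.35 -0.04 0 0 0.25 1;-0.70 -0.35 -0.04 0 0 0.25 1;-0.70 -0.35 -0.04 0 0 0.25 1'
python3 - <<'E'
from plan import *
from station import bot
o=bot.get_obs();print(o['q'].round(2) if hasattr(o['q'],'round') else o['q'])
ring(o,-118,z=.2)
E
```

```text
t: 1.2
eef_pos: [0.4979, 0.3525, 0.2508]
tool_rot: [-0.001, 0.536, 0.845, -0.0]
contact_force: [-0.1, 0.4, 0.2]
gripper_width: 0.001
grasp_force: 0.0
[-0.95  0.36  0.3   1.71 -0.12  1.09 -0.17]
-0.8667 -0.4866 0.1016 -0.0004 -0.0000 0.2958 1;
```

```bash
python3 -m crank '-0.867 -0.487 0.10 0 0 0.296 1;-0.867 -0.487 0.10 0 0 0.296 1;-0.867 -0.487 0.10 0 0 0.296 1;-0.867 -0.487 0.10 0 0 0.296 1;-0.867 -0.487 0.10 0 0 0.296 1;-0.867 -0.487 0.10 0 0 0.296 1;-0.867 -0.487 0.10 0 0 0.296 1;-0.867 -0.487 0.10 0 0 0.296 1;-0.867 -0.487 0.10 0 0 0.296 1;-0.867 -0.487 0.10 0 0 0.296 1;-0.867 -0.487 0.10 0 0 0.296 1;-0.867 -0.487 0.10 0 0 0.296 1;-0.867 -0.487 0.10 0 0 0.296 1;-0.867 -0.487 0.10 0 0 0.296 1'
python3 - <<'E'
from plan import *
from station import bot
o=bot.get_obs();print(o['q'])
d=o['eef_pos'][:2]-C;print(np.hypot(*d),np.degrees(np.arctan2(d[1],d[0])))
ring(o,-118,z=.06);ring(o,-118,z=.02)
E
```

```text
t: 2.6
eef_pos: [0.4633, -0.1423, 0.2013]
tool_rot: [-0.0, 0.857, 0.516, 0.0]
contact_force: [0.0, 0.4, -0.7]
gripper_width: 0.001
grasp_force: 0.0
[-0.42639893  0.2288722   0.69597341  2.06589253 -0.18645749  0.90743014
 -0.11491672]
0.1448682136260239 -117.88490119861619
-0.0024 -0.0005 0.2825 -0.0001 -0.0002 0.0005 1;
-0.0025 -0.0005 0.3625 -0.0001 -0.0002 0.0005 1;
```

```bash
python3 -m crank '-0.0025 0 0.10 0 0 0 1;-0.0025 0 0.20 0 0 0 1;-0.0025 0 0.28 0 0 0 1;-0.0025 0 0.32 0 0 0 1;-0.0025 0 0.345 0 0 0 1;-0.0025 0 0.36 0 0 0 1;-0.0025 0 0.362 0 0 0 1;-0.0025 0 0.362 0 0 0 1'
python3 - <<'E'
from plan import *
from station import bot
o=bot.get_obs();print(o['q'])
for p in range(-116,-73,3):ring(o,p)
E
```

```text
t: 3.4
eef_pos: [0.463, -0.1456, 0.0211]
tool_rot: [0.0, 0.858, 0.514, 0.001]
contact_force: [-1.4, 1.0, -0.6]
gripper_width: -0.003
grasp_force: 0.0
[-0.20556736  0.54604716  0.47761589  2.1785955  -0.50071217  0.52114243
  0.1627436 ]
0.0040 0.0072 0.0022 0.0004 -0.0002 -0.0118 1;
0.0050 0.0225 0.0022 0.0005 -0.0002 -0.0285 1;
0.0067 0.0376 0.0022 0.0005 -0.0002 -0.0451 1;
0.0093 0.0527 0.0022 0.0005 -0.0002 -0.0618 1;
0.0126 0.0676 0.0022 0.0005 -0.0002 -0.0785 1;
0.0168 0.0824 0.0023 0.0005 -0.0002 -0.0951 1;
0.0216 0.0968 0.0023 0.0005 -0.0001 -0.1118 1;
0.0273 0.1111 0.0023 0.0005 -0.0001 -0.1285 1;
0.0336 0.1249 0.0023 0.0005 -0.0001 -0.1451 1;
0.0407 0.1385 0.0024 0.0005 -0.0001 -0.1618 1;
0.0485 0.1516 0.0024 0.0005 -0.0001 -0.1785 1;
0.0570 0.1644 0.0024 0.0005 -0.0001 -0.1951 1;
0.0661 0.1766 0.0024 0.0005 -0.0001 -0.2118 1;
0.0759 0.1884 0.0025 0.0005 -0.0001 -0.2285 1;
0.0862 0.1997 0.0025 0.0005 -0.0000 -0.2451 1;
```

```bash
python3 -m crank '0.002 0.007 0.001 0 0 -0.012 1;0.003 0.015 0.001 0 0 -0.020 1;0.005 0.0225 0.001 0 0 -0.0285 1;0.006 0.030 0.001 0 0 -0.037 1;0.0067 0.0376 0.001 0 0 -0.045 1;0.008 0.045 0.001 0 0 -0.053 1;0.0093 0.0527 0.001 0 0 -0.062 1;0.0126 0.0676 0.001 0 0 -0.0785 1;0.0168 0.0824 0.001 0 0 -0.095 1;0.0216 0.0968 0.001 0 0 -0.112 1;0.0273 0.111 0.001 0 0 -0.1285 1;0.0336 0.125 0.001 0 0 -0.145 1;0.0407 0.1385 0.001 0 0 -0.162 1;0.0485 0.1516 0.001 0 0 -0.1785 1;0.057 0.1644 0.001 0 0 -0.195 1;0.066 0.1766 0.001 0 0 -0.212 1;0.076 0.1884 0.001 0 0 -0.2285 1;0.081 0.194 0.001 0 0 -0.237 1;0.084 0.197 0.001 0 0 -0.241 1;0.084 0.197 0.001 0 0 -0.241 1'
python3 - <<'E'
from m import *
from plan import *
from station import bot,eyes
c=eyes.read_camera('top');cv2.imwrite('pics/top2.png',c['image'][170:320,220:370,::-1].repeat(4,0).repeat(4,1))
run(c)
o=bot.get_obs();print(o['q'],o['contact_force'])
for p in range(-73,-27,3):ring(o,p)
E
```

```text
t: 5.4
eef_pos: [0.5688, -0.1551, 0.0197]
tool_rot: [-0.0, 0.607, 0.795, 0.0]
contact_force: [0.6, 0.2, -0.1]
gripper_width: 0.004
grasp_force: 0.1
bowl 713 [273.2 250.9] [258 236  31  30] [0.4833 0.0464]
bumps 59 [295.  190.5] [291 187  10   8] [ 0.6668 -0.0232]
bumps 61 [255.6 211. ] [252 207   9   9] [0.6062 0.0979]
bumps 61 [253.1 255.8] [249 252   9   9] [0.4705 0.1071]
bumps 171 [330.3 258.4] [310 254  45  15] [ 0.4582 -0.1233]
bumps 15 [340.3 259.7] [337 258   7   4] [ 0.4539 -0.1528]
bumps 71 [291.6 280.3] [287 276  10   9] [ 0.3958 -0.0064]
C [ 0.53106213 -0.01435597] [ 9.79095622e-04  4.42187921e-05  7.04946619e-04 -3.91183835e-03
  2.35111183e-02  5.31734006e-04]
bump ang [  -3.7   56.2  116.5 -123.8 -119.1  176.6]
ptr far 0.1817478167671613 mean ang -59.597061932486014
[-0.05614484  0.63154407  0.28765379  1.92406949 -0.29023982  0.62639813
  0.68118566] [-0.33264849 -0.42278094  0.42214958]
-0.0008 0.0105 -0.0006 -0.0001 -0.0001 -0.0099 1;
0.0001 0.0258 -0.0006 -0.0001 -0.0001 -0.0266 1;
0.0018 0.0410 -0.0007 -0.0001 -0.0001 -0.0433 1;
0.0042 0.0561 -0.0007 -0.0001 -0.0001 -0.0599 1;
0.0075 0.0710 -0.0007 -0.0001 -0.0001 -0.0766 1;
0.0115 0.0858 -0.0007 -0.0001 -0.0001 -0.0933 1;
0.0163 0.1003 -0.0007 -0.0001 -0.0001 -0.1099 1;
0.0219 0.1145 -0.0007 -0.0000 -0.0001 -0.1266 1;
0.0282 0.1285 -0.0007 -0.0000 -0.0001 -0.1433 1;
0.0352 0.1420 -0.0007 -0.0000 -0.0002 -0.1599 1;
0.0429 0.1552 -0.0007 -0.0000 -0.0002 -0.1766 1;
0.0513 0.1680 -0.0007 -0.0000 -0.0002 -0.1933 1;
0.0603 0.1803 -0.0007 -0.0000 -0.0002 -0.2099 1;
0.0700 0.1922 -0.0007 -0.0000 -0.0002 -0.2266 1;
0.0803 0.2035 -0.0007 -0.0000 -0.0002 -0.2433 1;
0.0911 0.2142 -0.0007 -0.0000 -0.0002 -0.2599 1;
```

View pics/top2.png

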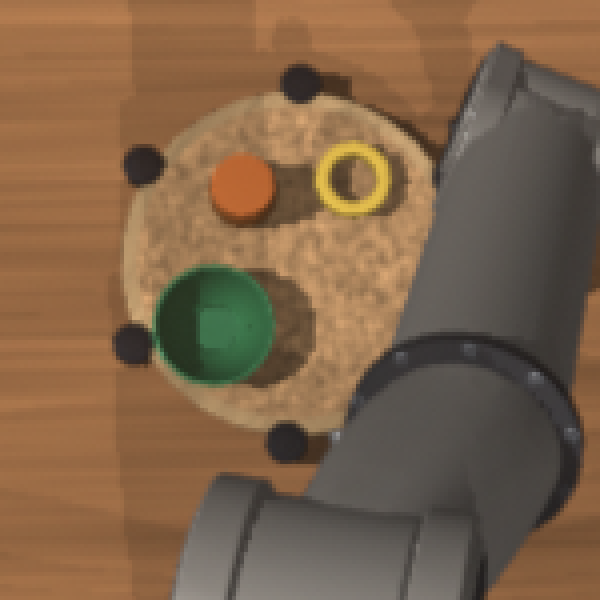

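The tray turned 30° and nothing else moved: bowl now at (273,251), jar and tape riding along. The arm covers the lower right and the pushed bump. Continuing the arc.

```bash
python3 -m crank '0 0.005 -0.0007 0 0 -0.005 1;-0.0005 0.0105 -0.0007 0 0 -0.010 1;0 0.018 -0.0007 0 0 -0.018 1;0 0.0258 -0.0007 0 0 -0.0266 1;0.0018 0.041 -0.0007 0 0 -0.043 1;0.0042 0.056 -0.0007 0 0 -0.060 1;0.0075 0.071 -0.0007 0 0 -0.0766 1;0.0115 0.0858 -0.0007 0 0 -0.093 1;0.0163 0.1003 -0.0007 0 0 -0.110 1;0.0219 0.1145 -0.0007 0 0 -0.1266 1;0.0282 0.1285 -0.0007 0 0 -0.143 1;0.0352 0.142 -0.0007 0 0 -0.16 1;0.043 0.155 -0.0007 0 0 -0.1766 1;0.051 0.168 -0.0007 0 0 -0.193 1;0.060 0.180 -0.0007 0 0 -0.21 1;0.070 0.192 -0.0007 0 0 -0.2266 1;0.080 0.2035 -0.0007 0 0 -0.243 1;0.085 0.209 -0.0007 0 0 -0.252 1;0.088 0.211 -0.0007 0 0 -0.255 1;0.088 0.211 -0.0007 0 0 -0.255 1'
python3 - <<'E'
from m import *
from plan import *
from station import bot,eyes
c=eyes.read_camera('top');cv2.imwrite('pics/top3.png',c['image'][170:320,220:370,::-1].repeat(4,0).repeat(4,1))
m=measure(c)
for a,p,s in m['bumps']:
    d=ray(c,p,.03)[:2]-C;print(a,p.round(),np.hypot(*d).round(4),np.degrees(np.arctan2(d[1],d[0])).round(1))
for a,p,s in m['bowl']:
    d=ray(c,p,.04)[:2]-C;print('bowl',a,p.round(),np.hypot(*d).round(4),np.degrees(np.arctan2(d[1],d[0])).round(1))
o=bot.get_obs();print(o['q'],o['contact_force'])
d=o['eef_pos'][:2]-C;print(np.hypot(*d),np.degrees(np.arctan2(d[1],d[0])))
for p in np.arange(-28,-7,1.5):ring(o,p)
E
```

```text
t: 7.45
eef_pos: [0.6594, -0.0849, 0.0203]
tool_rot: [0.0, 0.249, 0.968, 0.0]
contact_force: [0.6, 0.7, -0.2]
gripper_width: -0.004
grasp_force: 0.0
59 [262. 203.] 0.1357 43.4
258 [319. 235.] 0.0773 -92.3
59 [250. 246.] 0.1353 103.4
67 [350. 254.] 0.1781 -110.5
38 [285. 267.] 0.0994 163.8
bowl 371 [288. 259.] 0.0742 166.5
[-0.02893772  0.7020591   0.08990778  1.72363319 -0.08834694  0.71955615
  1.17261544] [-0.15169599  0.13015926  0.25399157]
0.14627556458889424 -28.889198107170948
0.0006 0.0045 0.0005 0.0001 0.0001 -0.0050 1;
0.0008 0.0122 0.0005 0.0001 0.0001 -0.0134 1;
0.0012 0.0198 0.0005 0.0001 0.0001 -0.0217 1;
0.0018 0.0274 0.0005 0.0001 0.0001 -0.0300 1;
0.0027 0.0350 0.0005 0.0001 0.0001 -0.0384 1;
0.0037 0.0426 0.0005 0.0001 0.0001 -0.0467 1;
0.0049 0.0501 0.0005 0.0001 0.0001 -0.0550 1;
0.0063 0.0577 0.0005 0.0001 0.0001 -0.0634 1;
0.0079 0.0651 0.0005 0.0001 0.0001 -0.0717 1;
0.0097 0.0726 0.0005 0.0001 0.0001 -0.0800 1;
0.0117 0.0799 0.0005 0.0001 0.0001 -0.0884 1;
0.0139 0.0873 0.0005 0.0001 0.0001 -0.0967 1;
0.0163 0.0945 0.0005 0.0001 0.0001 -0.1050 1;
0.0189 0.1017 0.0005 0.0001 0.0001 -0.1134 1;
```

View pics/top3.png

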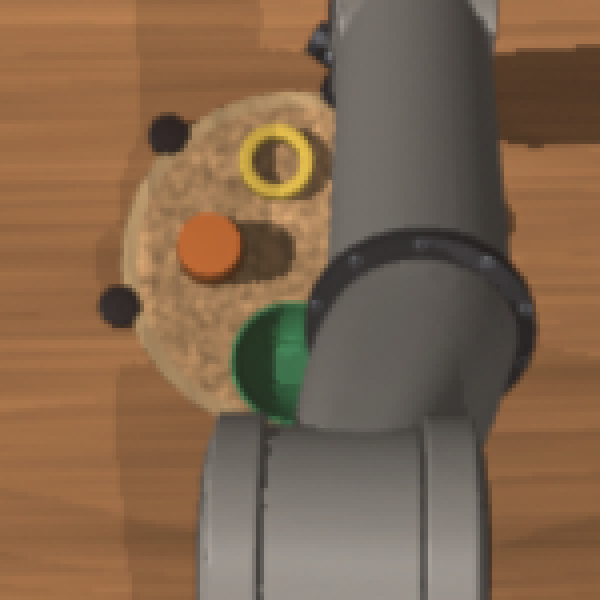

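The bowl's rim is really at z≈0.079 (tray top plus 45 mm), so I'll recompute the bowl's angle at that height from the two clear views.

Run:
```python
from m import *
from plan import C
c=dict(np.load('top.npz'))
print('cam',(-c['R'].T@c['t']).round(3))
for px,box,tr in(((267,238.3),(252,224,31,30),0),((273.2,250.9),(258,236,31,30),30.1)):
  for q in(px,(box[0]+(box[2]-1)/2,box[1]+(box[3]-1)/2)):
    P=ray(c,q,.077)[:2];d=P-C;print(P,np.hypot(*d),np.degrees(np.arctan2(d[1],d[0]))-tr)
e=ray(c,(251.5,238),.077)-ray(c,(282.5,238),.077);print('diam',np.hypot(*e[:2]))
m=measure(c);ys,xs=np.nonzero(m['ptrmask']);Q=np.array([ray(c,p,.006)[:2] for p in zip(xs,ys)])
(w,_,_,_)=cv2.fitLine(Q.astype('float32'),cv2.DIST_L2,0,.001,.001).ravel(),0,0,0
print('ptr dir',np.degrees(np.arctan2(w[1],w[0])),'centroid ang',np.degrees(np.arctan2(*(Q.mean(0)-C)[::-1])))
```

```text
cam [0.385 0.01  1.461]
[0.51771424 0.06283201] 0.07828489675138027 99.84525233403305
[0.51713091 0.06284091] 0.07839550744830576 100.26420102541711
[0.48075221 0.045423  ] 0.0781136150077405 100.03161636444582
[0.48192088 0.04598256] 0.07779827845572393 99.10791376649459
diam 0.09025524344386775
ptr dir 15.465656 centroid ang -165.25089190451672
```

```bash
python3 -m crank '0.0003 0.003 0.0005 0 0 -0.003 1;0.0005 0.007 0.0005 0 0 -0.008 1;0.0008 0.0122 0.0005 0 0 -0.0134 1;0.0012 0.0198 0.0005 0 0 -0.0217 1;0.0018 0.0274 0.0005 0 0 -0.030 1;0.0027 0.035 0.0005 0 0 -0.0384 1;0.0037 0.0426 0.0005 0 0 -0.0467 1;0.0049 0.0501 0.0005 0 0 -0.055 1;0.0063 0.0577 0.0005 0 0 -0.0634 1;0.0079 0.0651 0.0005 0 0 -0.0717 1;0.0097 0.0726 0.0005 0 0 -0.080 1;0.0107 0.076 0.0005 0 0 -0.084 1;0.0117 0.0799 0.0005 0 0 -0.0884 1;0.0122 0.0817 0.0005 0 0 -0.0905 1;0.0128 0.0836 0.0005 0 0 -0.0925 1;0.0128 0.0836 0.0005 0 0 -0.0925 1;0.0128 0.0836 0.0005 0 0 -0.0925 1'
python3 - <<'E'
from plan import *
from station import bot
o=bot.get_obs();d=o['eef_pos'][:2]-C;print(np.hypot(*d),np.degrees(np.arctan2(d[1],d[0])),o['q'])
ring(o,-15,r=.152);ring(o,-15,r=.152,z=.12);row(o,[.62,-.30,.2],np.radians(165))
E
```

```text
t: 9.2
eef_pos: [0.6734, -0.0452, 0.0198]
tool_rot: [-0.0, 0.107, 0.994, 0.0]
contact_force: [-0.6, -1.7, 0.1]
gripper_width: 0.0
grasp_force: 0.4
0.14564795875029457 -12.2529052510688 [-0.03756245  0.71374505  0.0176341   1.69194157 -0.01739936  0.73644011
  1.34603135]
-0.0123 -0.0146 -0.0004 0.0000 -0.0001 0.0154 1;
-0.0123 -0.0146 -0.2004 0.0000 -0.0001 0.0154 1;
-0.0034 -0.5206 -0.3605 0.0000 -0.0001 0.0154 1;
```

```bash
python3 -m crank '-0.006 -0.008 0 0 0 0.008 1;-0.0123 -0.0146 0 0 0 0.015 1;-0.0123 -0.0146 -0.05 0 0 0.015 1;-0.0123 -0.0146 -0.13 0 0 0.015 1;-0.0123 -0.0146 -0.20 0 0 0.015 1;-0.01 -0.10 -0.24 0 0 0.015 1;-0.01 -0.20 -0.3 0 0 0.015 1;-0.01 -0.30 -0.36 0 0 0.015 1;-0.01 -0.40 -0.36 0 0 0.015 1;-0.01 -0.50 -0.36 0 0 0.015 1;0 -0.60 -0.36 0 0 0.015 1;0 -0.65 -0.36 0 0 0.015 1;0 -0.65 -0.36 0 0 0.015 1'
cat > chk.py <<'E'
from m import *
from plan import C
from station import eyes
import sys
c=eyes.read_camera('top');cv2.imwrite(sys.argv[1],c['image'][170:320,220:370,::-1].repeat(4,0).repeat(4,1))
m=measure(c)
for a,p,s in m['bumps']:
    d=ray(c,p,.03)[:2]-C;print(a,p.round(),np.hypot(*d).round(4),np.degrees(np.arctan2(d[1],d[0])).round(1))
for a,p,s in m['bowl']:
    for q in(p,s[:2]+(s[2:]-1)/2):
        d=ray(c,q,.077)[:2]-C;print('bowl',a,q,np.hypot(*d).round(4),np.degrees(np.arctan2(d[1],d[0])).round(2))
E
python3 chk.py pics/top4.png
```

```text
t: 10.5
eef_pos: [0.6001, -0.3723, 0.1999]
tool_rot: [-0.001, 0.136, 0.991, -0.003]
contact_force: [0.8, 0.3, 0.7]
gripper_width: -0.0
grasp_force: 0.0
61 [292. 191.] 0.1357 -0.0
64 [331. 211.] 0.1355 -59.6
56 [254. 214.] 0.1364 60.4
77 [333. 257.] 0.1365 -119.9
65 [255. 258.] 0.1352 120.4
73 [295. 280.] 0.1354 -179.6
bowl 723 [300.62102351 259.32918396] 0.0786 -165.99
bowl 723 [300.5 259.5] 0.0789 -166.33
```

View pics/top4.png

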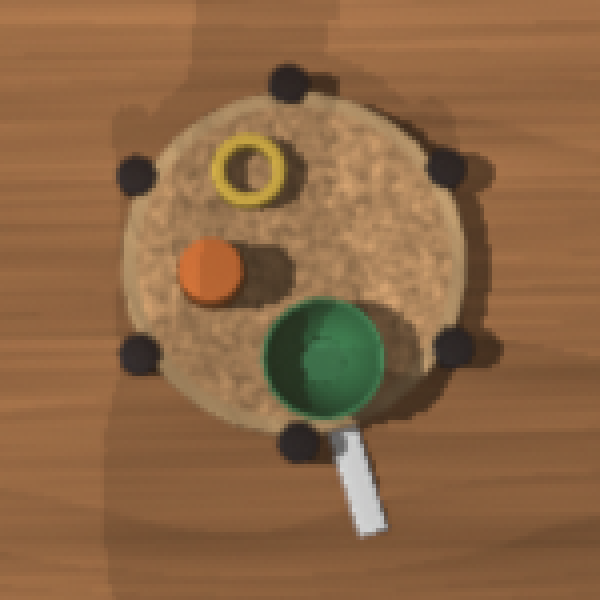

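The clear view shows the bowl centred at (300.6,259.3), at -166.1° against the pointer's -165.2°. That is about 1 mm off the pointer's line. The jar and tape are undisturbed and the arm is clear, so I'm handing in.

```bash
python3 -c "
from station import bot,ticket
o=bot.get_obs();print(o['t'],max(abs(o['joint_vel'])));print(ticket.hand_in())"
```

```text
10.55 0.06986002818214357
the job is handed in; nothing more can be done
None
```

I turned the tray about 94° counter-clockwise by one rim bump, so the green bowl now stands at the front within about 1° (1 mm) of the pointer's line; nothing else was disturbed that I could see, and the job was handed in at 10.6 s.

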